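# Draw the key safe's hidden bolt with the release pin

### The arm

A 6-joint arm with a two-finger parallel gripper is mounted at the origin on the work surface. World frame = base frame: x ahead of the robot, y to its left, z up, the work surface at z = 0. Lengths are in m, angles in rad, forces in N, time in s.
With the tool pointing down it reaches from about 0.325 to 0.75 m from the base axis. Payload 7.6 kg.
Tool frame: the origin (TCP) lies at the very end of the fingers, on their centre line; the grasp point (between the pads) lies 19 mm behind it; z points along the fingers, y is the line along which they close (so a half turn about z gives the same grasp; the last joint's range is limited). The gripper opens to 85 mm and grips with 20 to 120 N. Pads are 22 mm wide; open, the fingers measure 114 mm over their backs; the gripper's body (76 mm by 85 mm) begins 54 mm behind the grasp point. The pads swing forward as they close: fully open they stand 13 mm farther back than shut.
Start: joints at [1.155, 0.052, 1.401, -0, 1.689, -0.07], TCP at [0.178, 0.494, 0.231] pointing down, gripper open.
Joint ranges: [-2.9, 2.9], [-0.91, 2.17], [0.12, 2.37], [-1.06, 4.2], [0.26, 2.73], [-2.93, 2.93]. Speed limits (rad/s): [2.57, 2.57, 3.01, 3.14, 3.14, 3.14].

### API

Orientations are given as a unit quaternion [x, y, z, w].
In Python, from workcell import sensors, grab_frame, finish_job, finder gives the robot as it stands.
- The arm moves only by the shell command python3 -m jog 'ROWS' [FORCE]. ROWS is JSON, one flat list of numbers, 7 for each row, row after row: the shift along the tool's x, y, z each as a share of 0.12 m, from -1 to 1, then the turn, a rotation vector about the tool's x, y, z each as a share of 0.5 rad, from -1 to 1, then the closure, from -1 (fully open) to 1 (shut). In form: [tx, ty, tz, ax, ay, az, hand, tx, ty, tz, ax, ay, az, hand, ...]. A call has 1 to 12 rows; each row is the pose to reach, as a shift and turn from the pose commanded when the call began, along the tool's axes at that moment; what a row does not reach only later rows make up. A row lasts 1/10 s, in which the tool goes at most 50 mm and 8.59 degrees, less where a joint would pass 70% of its speed; a pose out of reach is approached as far as the arm can. A call with a number of a shift or a turn outside -1 to 1 is refused whole. A call with a gripper value outside its range is refused whole. The fingers move at their own pace and stop on an object; FORCE is the grip in N (left out, the last holds). Time passes only in rows, so rows that repeat a pose let the fingers close. It gives the time, the measured TCP pose, the force, the opening and the grip force at its end, in the units of the state.
- sensors.observe(): the state, without advancing time (a new reading comes with each control period).
- grab_frame(name): name is "scene" or "side" or "wrist"; returns a dict with "color" (400x640x3 uint8, red, green, blue), "fx", "fy", "cx", "cy" (pixels), "eye" and "attitude" of the camera in the world. Camera axes: x right, y up, looking along -z (the intrinsics and any distortion apply to the point x, -y, -z); pixel columns grow to the right and rows downward; lengths in m; the calibration is good to about 2 mm. A picture is of the moment at which its call begins. There is no depth.
- finish_job(): hands the job in; it is judged then, once.
Trained networks look in a picture, given as the dict that the camera call returned (one of the last four; its "shot" number tells which), for a name from the list of things; names that differ only in an ending like _2 or _b are one class to them, and where a whole thing is asked for, a point or a joint stands for the part that bears it (a point fixed in the world has none). Each returns a list of dicts, best first, with "score" (0 to 1); they miss things now and then, are a little off and sometimes report something else, mostly with a low value. They report only what shows in the picture. A call takes as long as a camera call. They do not tell look-alikes from the thing itself.
- finder.boxes_of(picture, target): "uv" ([column, row] in pixels, amid what is visible of it).
- finder.landmark_of(picture, target): "uv" ([column, row] in pixels: a listed point, or the origin of a listed thing).
The state is a dict: "t": time; "qpos": joint angles; "joint_vel": joint speeds; "joint_torque": joint torques, N m; "position": TCP position; "tcp_rot": TCP orientation; "force": force on the tool from outside, world axes, zero at the start; "wrist_torque": the same for the moment, N m; "finger_gap": finger opening in m; "grip_force": force on a finger pad.
Only numpy, scipy, OpenCV 4.12 (cv2) and the standard library are available. Lean on these libraries where they do the work, as an engineer would, in place of code of your own. Each camera call takes 0.05 s, during which the arm holds its last target. There are 200 camera calls.

### The job

Unlock the key safe: take the release pin out of the wooden spool, stand it in the slot in the safe's cover and slide it gently along until it drops into the bolt's hidden socket. Then draw the bolt with the pin fully to the hinge end, and let go, leaving the pin standing in its socket. Never lean or pull hard on the safe with the pin (stay under 20 N), and leave everything else on the ledge where it is.

Things in the scene. Friction and masses are not known exactly. Their poses are not given: they have to be found in the camera images.
- safe: Grey steel key safe fixed to the ledge: a flat box 120 (its x) x 236 (its y) x 55 mm high, four number wheels on its -x side, a steel hinge barrel along its +y end. Origin under its centre, z up. A straight slot runs along y in the middle of its 8 mm thick top cover.
- slot (a point): Centre of the slot's mouth, level with the cover's top, 55 mm above the ledge; axes as safe. The slot is 13.5 mm wide (x = +-6.75) and 88 mm long (y = +-44), with a floor 8 mm down: the hidden bolt. A pin fully down in the bolt's socket has its tip 25 mm below this point and its collar 5 mm above the cover.
- bolt_top (a point): A point fixed to the safe: centre of the slot's floor, 47 mm above the ledge. The floor is the flat top of the sliding bolt. Its socket (12.5 mm long in y, full slot width, 17 deep) is masked by a flush plug of the same steel that yields to under 0.6 N: it cannot be seen. The socket's centre starts anywhere from y = -35 to +17 mm, not measured: feel for it with the pin on the floor.
- drawn_end (a point): A point fixed to the safe: centre line of the slot at the cover's top, y = +35 mm, where the socket's centre is when the bolt is at its stop, fully drawn (other stop: y = -35). The bolt slides with 4 N of friction. It rides on a spring: pressed on its top or in its socket, it yields after 1 N, 1 mm per 2.5 N, up to 4 mm, then is rigid. Over 5 N the pin may carry it along.
- pin: The loose release pin, 80 to 145 g: round steel shank 10 mm in diameter with a flat end, a 22 mm steel collar whose underside is 30 above the tip, and on top a square dark wooden handle 24 x 24 (sides along its x and y) from 55 to 105 above the tip. Origin at the tip, z up to the handle. It starts upright in the spool, its collar on the spool's top, tip 4 above the ledge.
- pin_tip (a point): The centre of the pin's tip (the same point as the origin of pin).
- spool: Wooden spool, 46 mm across and 34 high, fixed upright to the ledge; the pin hangs by its collar in the spool's 13 mm wide through bore. Origin under its centre.
- bowl: Bystander: round white ceramic key bowl, 136 across, 50 high. Origin at its underside.
- flask_lid: Bystander: stainless steel flask lid, 50 across, 42 high. Origin at its underside.
- pillbox: Bystander: yellow plastic flip-top pillbox, 35 x 80 x 23. Origin at its underside.
- keys: Bystander: three flat keys on a steel split ring, lying flat, about 75 long, origin at the ring's centre.
- glasses_case: Bystander: black spectacle case, 160 x 62 x 45. Origin at its underside.
- torch: Bystander: small dark pocket torch lying down, 125 long, 34 thick at its head. Origin at its underside.
- tin: Bystander: low round aluminium balm tin, 60 across, 18 high. Origin at its underside.
Not all that is in view belongs to the job. Leave any turquoise look-alike of the pin alone.

How it is judged:
By the outcome, as a careful person would: the job done as asked, in the order asked, and still so for the second after the job is handed in, with the robot touching nothing.
It also fails if it takes over 58 s, if anything falls off the work surface, if the arm or the gripper's body presses on something with over 40 N, if the wrist force passes 120 N, or if a joint passes its speed limit or range.

## Working session

There is one attempt and no reset: what is moved stays moved. The work goes in short steps, Python scripts to look and compute and a shell command to move; the robot and the scene stay as the last step left them, time stands still between calls to the robot, and variables do not carry over. Pictures are saved under pics/ and viewed, at most 10 in all, crops included, and the job is handed in when it is done.

```bash
mkdir -p pics; ls; cat > h.py <<'E'
import numpy as np, cv2
from scipy.spatial.transform import Rotation as R
from workcell import sensors, grab_frame, finish_job, finder
def onplane(p,uv,z):
    d=np.array([(uv[0]-p['cx'])/p['fx'],-(uv[1]-p['cy'])/p['fy'],-1.])
    d=R.from_quat(p['attitude']).apply(d) if np.size(p['attitude'])==4 else np.array(p['attitude'])@d
    e=np.array(p['eye']); return e+d*(z-e[2])/d[2]
def proj(p,X):
    r=R.from_quat(p['attitude']).inv().apply(np.array(X)-p['eye'])
    return [p['cx']+p['fx']*r[0]/-r[2], p['cy']-p['fy']*r[1]/-r[2]]
def save(p,n): cv2.imwrite('pics/'+n,p['color'][:,:,::-1])
E
python3 - <<'E'
from h import *
s=sensors.observe(); print({k:np.round(v,3).tolist() for k,v in s.items()})
ims=[]
for c in ['scene','side','wrist']:
    p=grab_frame(c); ims.append(p['color']); print(c,[k for k in p if k!='color'],p['eye'],p['attitude'],p['fx'])
    for n,z in [('safe',0),('slot',.055),('drawn_end',.055),('pin',.004),('spool',0)]:
        for d in finder.landmark_of(p,n)[:3]: print(n,round(d['score'],2),np.round(d['uv']),onplane(p,d['uv'],z).round(4))
    for d in finder.boxes_of(p,'pin')[:3]: print('box pin',round(d['score'],2),np.round(d['uv']),onplane(p,d['uv'],.06).round(4))
    save(p,c+'0.png')
E
```

```text
pics
{'t': 0.0, 'qpos': [1.155, 0.053, 1.402, 0.0, 1.689, -0.07], 'joint_vel': [-0.001, 0.0, 0.002, -0.001, -0.001, 0.002], 'joint_torque': [-0.002, -38.167, -36.019, -0.0, 0.006, 0.0], 'position': [0.178, 0.494, 0.23], 'tcp_rot': [0.172, 0.985, -0.001, -0.0], 'force': [0.229, -0.075, 0.129], 'wrist_torque': [-0.01, -0.034, -0.03], 'grip_force': 0.0, 'finger_gap': 0.085}
scene ['fx', 'fy', 'cx', 'cy', 'eye', 'attitude', 'shot'] [ 1.57930223 -0.37798534  1.06993975] [0.32770642 0.23324201 0.51740973 0.75531042] 505.280416128222
safe 0.78 [291. 207.] [ 0.5023 -0.0348  0.    ]
slot 0.59 [288. 194.] [ 0.5025 -0.0402  0.055 ]
slot 0.41 [170. 204.] [ 0.4111 -0.3798  0.055 ]
drawn_end 0.92 [298. 192.] [ 0.5049 -0.0097  0.055 ]
drawn_end 0.66 [362. 221.] [0.6841 0.1157 0.055 ]
pin 0.77 [356. 204.] [0.5646 0.1559 0.004 ]
pin 0.75 [352. 183.] [0.4736 0.1848 0.004 ]
pin 0.68 [378. 184.] [0.5089 0.2616 0.004 ]
spool 0.64 [352. 181.] [0.4608 0.1909 0.    ]
box pin 0.73 [357. 189.] [0.5621 0.1582 0.06  ]
box pin 0.71 [354. 166.] [0.4554 0.1965 0.06  ]
box pin 0.68 [338. 149.] [0.3554 0.1863 0.06  
[... 282 characters left out ...]
009 -0.0414  0.055 ]
drawn_end 0.66 [341. 198.] [0.509  0.0016 0.055 ]
drawn_end 0.46 [369. 294.] [0.3685 0.3371 0.055 ]
drawn_end 0.42 [284. 235.] [0.6246 0.1965 0.055 ]
pin 0.81 [374. 261.] [0.3756 0.1858 0.004 ]
pin 0.75 [314. 245.] [0.5517 0.1633 0.004 ]
pin 0.75 [316. 279.] [0.5107 0.2806 0.004 ]
spool 0.7 [346. 261.] [0.45   0.1986 0.    ]
box pin 0.79 [341. 239.] [0.469  0.1803 0.06  ]
box pin 0.68 [316. 260.] [0.514  0.2663 0.06  ]
box pin 0.57 [380. 244.] [0.3662 0.1734 0.06  ]
wrist ['fx', 'fy', 'cx', 'cy', 'eye', 'attitude', 'shot'] [0.10797656 0.51878428 0.37388208] [-0.12047377 -0.0848744   0.56883941  0.80913789] 331.5749737477859
box pin 0.56 [131. 393.] [0.3541 0.1874 0.06  ]
```

View pics/scene0.png

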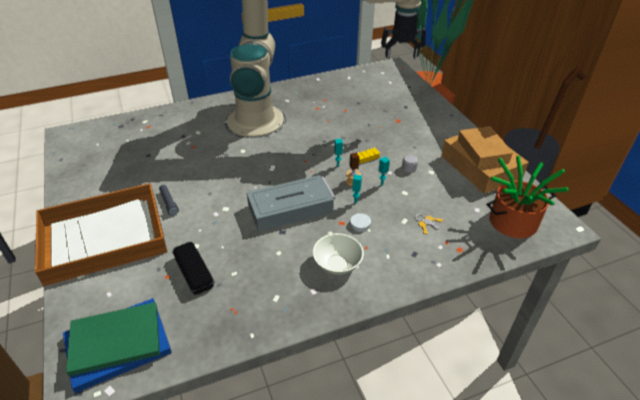

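View pics/side0.png

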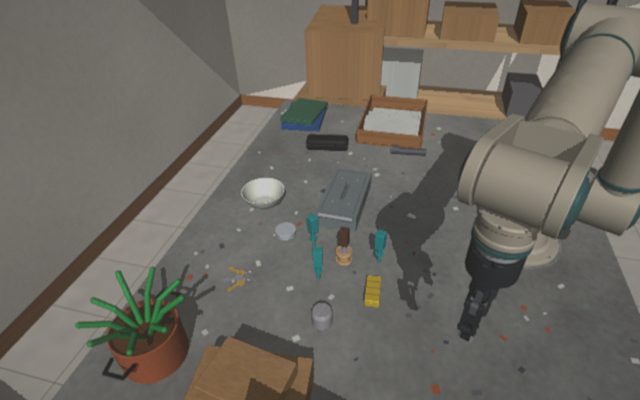

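```bash
python3 - <<'E'
from h import *
a=grab_frame('scene');b=grab_frame('side')
A=cv2.resize(a['color'][130:220,240:400],None,fx=4.5,fy=4.5,interpolation=2)
B=cv2.resize(b['color'][165:285,290:400],None,fx=2,fy=2,interpolation=2)
A=cv2.resize(a['color'][130:215,315:400],(390,390),interpolation=2);B=cv2.resize(b['color'][205:290,305:390],(390,390),interpolation=2)
cv2.imwrite('pics/crop1.png',np.hstack([A,B])[:,:,::-1])
# tool-frame helper
s=sensors.observe();r=R.from_quat(s['tcp_rot'])
print(r.as_matrix().round(3), r.inv().apply(np.array([.462,.192,.28])-s['position'])/.12)
E
cat >> h.py <<'E'
def go(X,yaw=None):
    s=sensors.observe();r=R.from_quat(s['tcp_rot']);print('shift units',(r.inv().apply(np.array(X)-s['position'])/.12).round(3),'at',s['position'].round(4),'t',s['t'])
E
```

```text
[[-0.941  0.339  0.   ]
 [ 0.339  0.941  0.   ]
 [ 0.     0.    -1.   ]] [-3.07992712 -1.56498091 -0.4058288 ]
```

View pics/crop1.png

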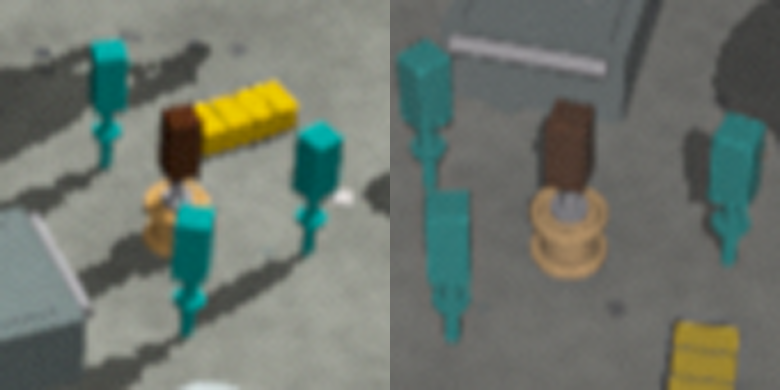

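Candidates: the turquoise ones at scene (339,149), (384,165) and (357,187), and the brown-handled one at (354,162). The brown one is the pin: it has a dark wooden handle and stands in the spool, and the crop confirms it. I'll move above it.

```bash
python3 -m jog '[-1,-0.5,-0.4,0,0,0,-1,-1,-0.5,-0.4,0,0,0,-1,-1,-0.5,-0.4,0,0,0,-1]'; python3 -m jog '[-1,-0.5,0,0,0,0,-1,-1,-0.5,0,0,0,0,-1,-1,-0.5,0,0,0,0,-1]' ; python3 -m jog '[-0.6,-0.5,0,0,0,0,-1,-0.6,-0.5,0,0,0,0,-1,-0.6,-0.5,0,0,0,0,-1,-0.6,-0.5,0,0,0,0,-1]'
python3 - <<'E'
from h import *
a=grab_frame('scene');b=grab_frame('side');p=grab_frame('wrist');save(p,'w1.png')
print('handle',onplane(a,(354.4,161.2),.084),onplane(b,(343.8,236.6),.084))
for n,z in [('spool',0),('slot',.055),('pin',.004),('safe',0)]:
    for d in finder.landmark_of(p,n)[:3]: print(n,round(d['score'],2),np.round(d['uv']),onplane(p,d['uv'],z).round(4))
for d in finder.boxes_of(p,'pin')[:4]: print('box',round(d['score'],2),np.round(d['uv']),onplane(p,d['uv'],.06).round(4))
go([.462,.192,.28]); print(p['eye'])
E
```

```text
t: 1.45
position: [0.2714, 0.3955, 0.2802]
tcp_rot: [0.172, 0.985, 0.0, 0.0]
force: [0.8, 0.9, -0.2]
finger_gap: 0.0853
grip_force: 0.0
t: 1.75
position: [0.3646, 0.2975, 0.2796]
tcp_rot: [0.173, 0.985, 0.0, 0.0]
force: [-0.7, 0.3, 0.7]
finger_gap: 0.0854
grip_force: 0.0
t: 2.15
position: [0.4108, 0.2182, 0.2794]
tcp_rot: [0.173, 0.985, 0.0, -0.0]
force: [-0.7, 0.2, -0.1]
finger_gap: 0.0854
grip_force: 0.0
handle [0.46298086 0.1940912  0.084     ] [0.45863992 0.19393137 0.084     ]
spool 0.55 [313. 198.] [0.4601 0.1905 0.    ]
slot 0.68 [159. 303.] [ 0.5103 -0.0364  0.055 ]
pin 0.94 [384. 212.] [0.5095 0.2747 0.004 ]
pin 0.8 [277. 133.] [0.3639 0.1785 0.004 ]
pin 0.76 [315. 197.] [0.459  0.1947 0.004 ]
safe 0.78 [175. 277.] [ 0.5043 -0.0357  0.    ]
box 0.83 [315. 297.] [0.5662 0.1561 0.06  ]
box 0.73 [312. 219.] [0.4665 0.1891 0.06  ]
box 0.7 [268. 144.] [0.369 0.174 0.06 ]
box 0.59 [399. 236.] [0.5215 0.278  0.06  ]
shift units [-0.484 -0.07  -0.005] at [0.4101 0.2195 0.2793] t 2.55
[0.34013799 0.24423005 0.42192624]
```

View pics/w1.png

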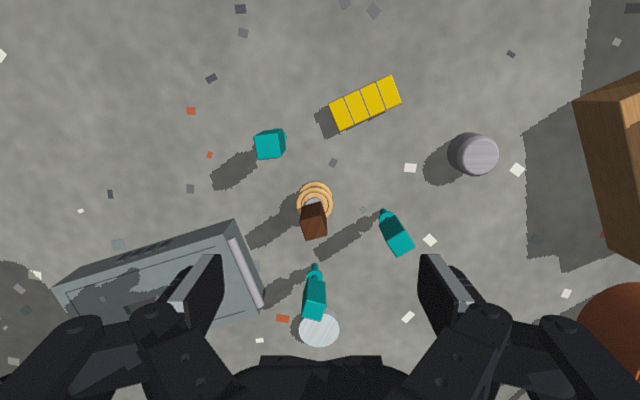

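```bash
cat > fit.py <<'E'
from h import *
from scipy.optimize import minimize
def fit(p,x0,z0=.059,z1=.109,roi=(295,195,332,245),show=True):
    c=p['color'].astype(int); m=((c[:,:,0]-c[:,:,2]>18)&(c[:,:,0]<125)).astype(np.uint8)
    k=np.zeros_like(m);k[roi[1]:roi[3],roi[0]:roi[2]]=1;m*=k
    n,l,st,ce=cv2.connectedComponentsWithStats(m);i=1+np.argmax(st[1:,4]);m=(l==i).astype(np.uint8);print('mask',st[i],ce[i])
    M=cv2.resize(m,None,fx=4,fy=4,interpolation=0)
    def cost(v):
        h=.012;P=[]
        for sx in(-h,h):
            for sy in(-h,h):
                q=R.from_euler('z',v[2]).apply([sx,sy,0])
                for z in(z0,z1): P.append(proj(p,[v[0]*.1+q[0],v[1]*.1+q[1],z]))
        H=cv2.convexHull(((np.array(P)+.5)*4-.5).astype(np.float32)).round().astype(int)
        I=cv2.fillConvexPoly(np.zeros_like(M),H,1)
        return 1-(I&M).sum()/(I|M).sum()
    best=min((minimize(cost,[x0[0]*10,x0[1]*10,y],method='Nelder-Mead',options=dict(initial_simplex=np.array([[x0[0]*10,x0[1]*10,y]])+np.array([[0,0,0],[.08,0,0],[0,.08,0],[0,0,.3]]))) for y in np.arange(-.7,.8,.35)),key=lambda r:r.fun)
    print('pin xy',best.x[:2]*.1,'yaw deg',np.degrees(best.x[2]),'cost',best.fun); return best.x
E
python3 - <<'E'
from fit import *
p=grab_frame('wrist'); fit(p,(.460,.193))
h=[onplane(p,u,.055) for u in [(231,238),(262,308)]];d=h[1]-h[0];print('hinge',h,np.degrees(np.arctan2(d[1],d[0])),np.linalg.norm(d))
s=sensors.observe();y=R.from_quat(s['tcp_rot']).apply([0,1,0]);print('tool y deg',np.degrees(np.arctan2(y[1],y[0])))
E
```

```text
mask [296 202  31  39 856] [312.71378505 220.78154206]
pin xy [0.45931524 0.19339833] yaw deg -5.777509688357665 cost 0.1075533116322328
hinge [array([0.45858673, 0.08773624, 0.055     ]), array([0.56180844, 0.08502479, 0.055     ])] -1.5047144569720472 0.10325731320070075
tool y deg 70.24746925871871
```

```bash
python3 -m jog '[-0.23,-0.03,0.2,0,0,-0.25,-1,-0.46,-0.066,0.5,0,0,-0.49,-1,-0.46,-0.066,0.75,0,0,-0.49,-1,-0.46,-0.066,0.75,0,0,-0.49,-1,-0.46,-0.066,0.75,0,0,-0.49,-1]'
python3 - <<'E'
from fit import *
p=grab_frame('wrist');save(p,'w2.png')
for z in (.084,): print(proj(p,[.4595,.1934,z]))
u,v=map(int,proj(p,[.4595,.1934,.084])); fit(p,(.4595,.1934),roi=(u-60,max(0,v-70),u+60,min(400,v+70)))
go([.4595,.1934,.07]);s=sensors.observe();y=R.from_quat(s['tcp_rot']).apply([0,1,0]);print('tool y deg',np.degrees(np.arctan2(y[1],y[0])))
E
```

```text
t: 3.1
position: [0.4596, 0.193, 0.1901]
tcp_rot: [0.05, 0.999, 0.0, -0.0]
force: [-0.4, 0.1, 0.7]
finger_gap: 0.0857
grip_force: 0.0
[np.float64(321.19965486082515), np.float64(194.33107753382754)]
mask [ 298  171   41   49 1506] [320.82270916 196.42895086]
pin xy [0.45888148 0.19370373] yaw deg -0.5558112793240512 cost 0.09205456226880393
shift units [ 0.007 -0.     1.011] at [0.4601 0.1933 0.1913] t 3.15
tool y deg 84.24338006495331
```

View pics/w2.png

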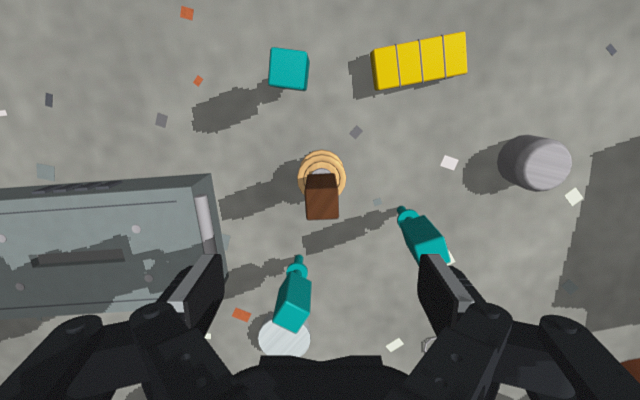

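```bash
python3 -m jog '[0.005,0,0.4,0,0,0,-1,0.005,0,0.75,0,0,0,-1,0.005,0,1,0,0,0,-1,0.005,0,1,0,0,0,-1,0.005,0,1,0,0,0,-1]' 
python3 -m jog '[0,0,0,0,0,0,1,0,0,0,0,0,0,1,0,0,0,0,0,0,1,0,0,0,0,0,0,1,0,0,0,0,0,0,1,0,0,0,0,0,0,1,0,0,0,0,0,0,1,0,0,0,0,0,0,1]' 70
```

```text
t: 3.65
position: [0.4602, 0.1935, 0.0719]
tcp_rot: [0.05, 0.999, 0.001, 0.001]
force: [0.1, -0.1, 0.8]
finger_gap: 0.0855
grip_force: 0.0
t: 4.45
position: [0.4594, 0.1929, 0.07]
tcp_rot: [0.05, 0.999, 0.0, 0.0]
force: [-0.5, -0.3, 5.4]
finger_gap: 0.0231
grip_force: 68.4
```

```bash
python3 -m jog '[0,0,-0.1,0,0,0,1,0,0,-0.3,0,0,0,1,0,0,-0.6,0,0,0,1,0,0,-0.9,0,0,0,1,0,0,-0.9,0,0,0,1,0,0,-0.9,0,0,0,1]' 
python3 - <<'E'
from h import *
p=grab_frame('wrist');save(p,'w3.png');s=sensors.observe();print(s['position'],s['finger_gap'],s['force'])
for n,z in [('slot',.055),('drawn_end',.055),('safe',0),('bolt_top',.047),('pin_tip',s['position'][2]-.066)]:
    for d in finder.landmark_of(p,n)[:3]: print(n,round(d['score'],2),np.round(d['uv']),onplane(p,d['uv'],z).round(4))
for c in ('scene','side'):
    q=grab_frame(c)
    for n,z in [('slot',.055),('drawn_end',.055),('safe',0),('pin_tip',s['position'][2]-.066)]:
        for d in finder.landmark_of(q,n)[:3]: print(c,n,round(d['score'],2),np.round(d['uv']),onplane(q,d['uv'],z).round(4))
E
```

```text
t: 5.05
position: [0.4593, 0.1928, 0.178]
tcp_rot: [0.05, 0.999, 0.0, 0.001]
force: [0.3, 0.3, -1.8]
finger_gap: 0.0233
grip_force: 69.4
[0.45866194 0.19261585 0.17659504] 0.02309604229151435 [-0.40681104  0.35544531 -1.45666116]
slot 0.83 [ 70. 266.] [ 0.5082 -0.0374  0.055 ]
drawn_end 0.65 [104. 260.] [ 0.506  -0.0058  0.055 ]
safe 0.65 [106. 239.] [ 0.5072 -0.0383  0.    ]
safe 0.33 [284. 334.] [ 0.645   0.1315 -0.    ]
bolt_top 0.84 [ 73. 259.] [ 0.5059 -0.04    0.047 ]
pin_tip 0.97 [324. 212.] [0.4603 0.1952 0.1106]
pin_tip 0.84 [406. 215.] [0.4682 0.2494 0.1106]
scene slot 0.59 [288. 194.] [ 0.4991 -0.0413  0.055 ]
scene drawn_end 0.81 [297. 194.] [ 0.5115 -0.0163  0.055 ]
scene drawn_end 0.45 [355. 157.] [0.4086 0.222  0.055 ]
scene drawn_end 0.24 [350. 154.] [0.3897 0.2138 0.055 ]
scene safe 0.96 [290. 208.] [ 0.5022 -0.0387  0.    ]
scene pin_tip 0.68 [340. 166.] [0.4987 0.1273 0.1106]
scene pin_tip 0.58 [356. 202.] [0.6627 0.106  0.1106]
scene pin_tip 0.55 [380. 186.] [0.6245 0.2001 0.1106]
side slot 0.74 [346. 189.] [ 0.5041 -0.0444  0.055 ]
side drawn_end 0.97 [339. 198.] [0.5137 0.0027 0.055 ]
side safe 0.91 [345. 206.] [ 0.5033 -0.0291  0.    ]
side pin_tip 0.82 [319. 278.] [0.4776 0.3652 0.1106]
side pin_tip 0.71 [380. 263.] [0.3515 0.2885 0.1106]
side pin_tip 0.59 [406. 155.] [ 0.34   -0.1955  0.1106]
```

View pics/w3.png

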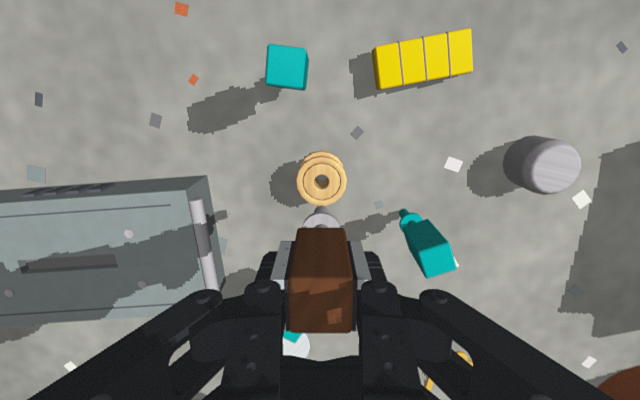

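The pin is lifted clear: the empty spool shows at (321,181) and the handle at (322,290). Next I go above the slot.

```bash
python3 -m jog '[-0.1,-0.3,0,0,0,0,1,-0.2,-0.65,0,0,0,0,1,-0.29,-0.95,0,0,0,0,1,-0.29,-0.95,0,0,0,0,1]';python3 -m jog '[-0.1,-0.3,0,0,0,0,1,-0.2,-0.65,0,0,0,0,1,-0.29,-0.95,0,0,0,0,1,-0.29,-0.95,0,0,0,0,1,-0.29,-0.95,0,0,0,0,1]'
python3 - <<'E'
from h import *
p=grab_frame('wrist');s=sensors.observe();print(s['position'],s['force'],R.from_quat(s['tcp_rot']).as_matrix().round(4).tolist())
for n,z in [('slot',.055),('drawn_end',.055),('pin_tip',s['position'][2]-.066)]:
    for d in finder.landmark_of(p,n)[:2]: print(n,round(d['score'],2),np.round(d['uv'],1),onplane(p,d['uv'],z).round(4))
# rectified map of cover plane: 0.5mm/px, centred (.506,-.04)
G=400;r,c=np.mgrid[0:240,0:G]
X=np.stack([.506+(r-120)*.0004,-.04+(c-200)*.0004,np.full(r.shape,.055)],-1).reshape(-1,3)
q=R.from_quat(p['attitude']).inv().apply(X-p['eye'])
u=(p['cx']+p['fx']*q[:,0]/-q[:,2]).reshape(r.shape).astype(np.float32);v=(p['cy']-p['fy']*q[:,1]/-q[:,2]).reshape(r.shape).astype(np.float32)
I=cv2.remap(p['color'],u,v,1)
big=cv2.resize(I,(640,384));raw=cv2.resize(p['color'][60:300,100:540],(640,200*640//640+150)) 
im=np.vstack([cv2.resize(I,(400,240)),cv2.resize(p['color'],(400,250))]); cv2.imwrite('pics/w4.png',cv2.resize(im,(640,590) if 0 else (600,600))[:,:,::-1]); np.save('rect.npy',I)
print('pin tip proj',proj(p,s['position']-[0,0,.066]))
E
```

```text
t: 6.25
position: [0.4828, 0.0723, 0.1774]
tcp_rot: [0.053, 0.999, -0.001, 0.0]
force: [0.6, 0.4, -1.9]
finger_gap: 0.023
grip_force: 69.6
t: 6.75
position: [0.5054, -0.041, 0.1771]
tcp_rot: [0.051, 0.999, 0.0, -0.0]
force: [1.3, 0.9, -1.2]
finger_gap: 0.023
grip_force: 69.7
[ 0.50536824 -0.04034496  0.17721276] [ 0.53163677  0.87136131 -1.0354626 ] [[-0.9949, 0.1005, -0.0002], [0.1005, 0.9949, 0.0007], [0.0002, 0.0007, -1.0]]
slot 0.59 [325.6 191. ] [ 0.5076 -0.037   0.055 ]
drawn_end 0.82 [364.7 184.6] [ 0.5054 -0.0044  0.055 ]
pin_tip 0.98 [521.2 198.9] [0.5099 0.0914 0.1112]
pin_tip 0.66 [323.3 213.5] [ 0.5068 -0.0394  0.1112]
pin tip proj [np.float64(321.66159219183857), np.float64(211.58454013672923)]
```

View pics/w4.png

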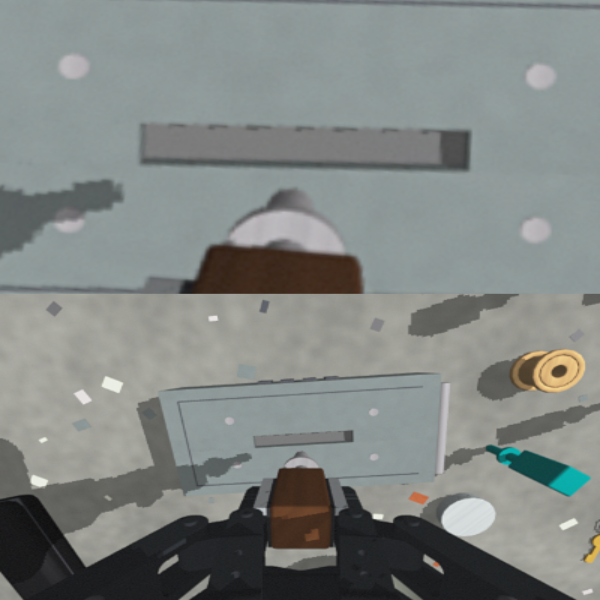

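The slot's mouth runs from (141,143) to (470,150) in the rectified view, so its centre is about (0.506, -0.0385) with yaw -1.5°. The measured size is 88 x 13 mm, as it should be. I'll hover close above its -y end.

```bash
python3 -m jog '[-0.013,-0.15,0.15,0,0,0,1,-0.026,-0.29,0.3,0,0,0,1,-0.026,-0.29,0.42,0,0,0,1,-0.026,-0.29,0.42,0,0,0,1,-0.026,-0.29,0.42,0,0,0,1]'
python3 - <<'E'
from h import *
p=grab_frame('wrist');s=sensors.observe();print(s['position'],s['force'])
t=s['position']-[0,0,.066];print('tip proj',proj(p,t))
for d in finder.landmark_of(p,'pin_tip')[:2]: print(round(d['score'],2),np.round(d['uv'],1),onplane(p,d['uv'],t[2]).round(4))
u,v=map(int,proj(p,t));x0,y0=u-50,v-45
A=cv2.resize(p['color'][y0:y0+75,x0:x0+100],None,fx=8,fy=8,interpolation=2)
f=lambda X:tuple(int(8*(a-b+.5)) for a,b in zip(proj(p,X),(x0,y0)))
C=np.array([.506,-.0385]);ey=np.array([.026,.9997]);ex=np.array([.9997,-.026])
P=[f([*(C+a*ex+b*ey),.055]) for a,b in [(-.00675,-.044),(-.00675,.044),(.00675,.044),(.00675,-.044)]]
cv2.polylines(A:=A.copy(),[np.array(P)],True,(255,0,0),1)
E_=[f(t+[.005*np.cos(k),.005*np.sin(k),0]) for k in np.linspace(0,6.28,40)]
cv2.polylines(A,[np.array(E_)],True,(255,255,0),1)
cv2.imwrite('pics/w5.png',A[:,:,::-1])
E
```

```text
t: 7.45
position: [0.5052, -0.075, 0.1272]
tcp_rot: [0.05, 0.999, 0.0, 0.0]
force: [-0.1, 1.0, -0.5]
finger_gap: 0.023
grip_force: 69.7
[ 0.50549334 -0.07521488  0.12782951] [-0.46173861  0.2612521  -1.51824615]
tip proj [np.float64(320.5262026186997), np.float64(212.48057606751033)]
0.86 [321.6 212.8] [ 0.5058 -0.0745  0.0618]
0.84 [597.4 215.7] [0.5261 0.1085 0.0618]
```

View pics/w5.png

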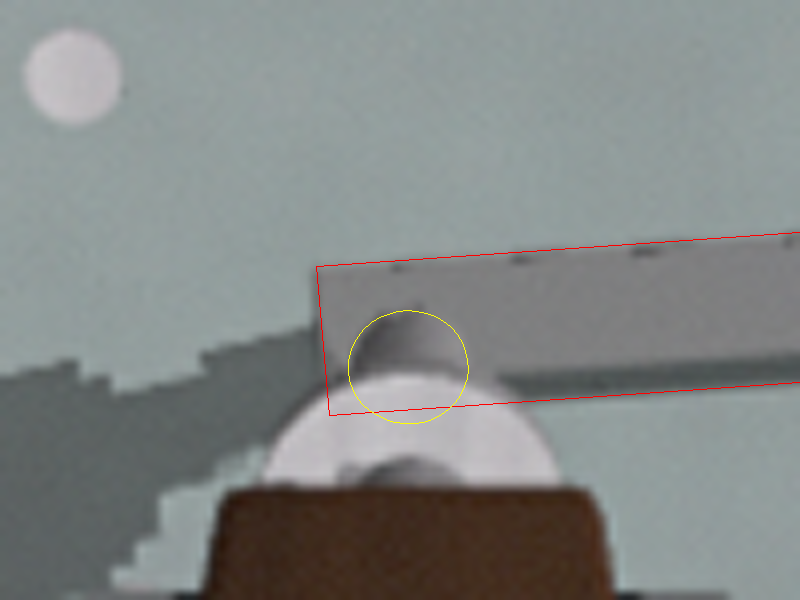

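```bash
python3 -m jog '[0,0,0.04,0,0,0,1,0,0,0.08,0,0,0,1,0,0,0.105,0,0,0,1,0,0,0.105,0,0,0,1,0,0,0.105,0,0,0,1]'
python3 -m jog '[0,0,0.005,0,0,0,1,0,0,0.005,0,0,0,1]'; python3 -m jog '[0,0,0.005,0,0,0,1,0,0,0.005,0,0,0,1]'; python3 -m jog '[0,0,0.005,0,0,0,1,0,0,0.005,0,0,0,1]'
```

```text
t: 8.05
position: [0.505, -0.076, 0.1142]
tcp_rot: [0.05, 0.999, 0.0, -0.0]
force: [0.6, -0.8, -0.8]
finger_gap: 0.0235
grip_force: 69.7
t: 8.25
position: [0.505, -0.0761, 0.1137]
tcp_rot: [0.05, 0.999, 0.0, 0.0]
force: [1.0, -1.0, -0.5]
finger_gap: 0.0235
grip_force: 69.7
t: 8.45
position: [0.505, -0.076, 0.113]
tcp_rot: [0.05, 0.999, 0.0, 0.0]
force: [-0.2, 0.4, -1.4]
finger_gap: 0.0231
grip_force: 69.7
t: 8.65
position: [0.5051, -0.076, 0.1127]
tcp_rot: [0.05, 0.999, 0.0, 0.0]
force: [-0.6, 0.3, 0.1]
finger_gap: 0.0233
grip_force: 69.7
```

```bash
python3 -m jog '[0,0,0.005,0,0,0,1,0,0,0.005,0,0,0,1]'; python3 -m jog '[0,0,0.004,0,0,0,1,0,0,0.004,0,0,0,1,0,0,0.004,0,0,0,1]';python3 -c "
from h import *
F=[]
for i in range(6): grab_frame('side');F.append(sensors.observe()['force'])
print(np.mean(F,0));s=sensors.observe();m=R.from_quat(s['tcp_rot']).as_matrix();print('per 10mm +y slot, units',(m.T@[.00026,.009997,0]/.12).round(4))"
```

```text
t: 8.85
position: [0.5051, -0.076, 0.1121]
tcp_rot: [0.05, 0.999, 0.0, 0.0]
force: [-2.1, -0.0, 2.1]
finger_gap: 0.0232
grip_force: 69.7
t: 9.15
position: [0.5051, -0.076, 0.1116]
tcp_rot: [0.05, 0.999, 0.0, 0.0]
force: [-0.8, 0.3, 2.8]
finger_gap: 0.0231
grip_force: 69.8
[-1.09549601  0.12357325  3.05757656]
per 10mm +y slot, units [0.0062 0.0831 0.    ]
```

```bash
cat > ck.py <<'E'
from h import *
F=[sensors.observe()['force']]
for i in range(2): grab_frame('side');F.append(sensors.observe()['force'])
f=np.mean(F,0);s=sensors.observe();d=s['position'][:2]-[.506,-.0385]
print('F',f.round(1),'slot y %.1f x %.1f mm z %.4f t %.1f'%(1e3*(d@[.026,.9997]),1e3*(d@[.9997,-.026]),s['position'][2],s['t']))
raise SystemExit(0 if .6<f[2]<6 and np.hypot(*f[:2])<5 else 1)
E
python3 -m jog '[0,0,-0.003,0,0,0,1,0,0,-0.003,0,0,0,1]' >/dev/null; python3 ck.py &&
python3 -m jog '[0.0006,0.0083,0,0,0,0,1,0.0012,0.0166,0,0,0,0,1]' >/dev/null && python3 ck.py &&
python3 -m jog '[0.0006,0.0083,0,0,0,0,1,0.0012,0.0166,0,0,0,0,1]' >/dev/null && python3 ck.py &&
python3 -m jog '[0.0006,0.0083,0,0,0,0,1,0.0012,0.0166,0,0,0,0,1]' >/dev/null && python3 ck.py
```

```text
F [0.2 0.1 2.6] slot y -37.6 x 0.0 mm z 0.1118 t 9.8
F [-0.3 -1.5  2.3] slot y -35.6 x 0.1 mm z 0.1118 t 10.1
F [ 0.6 -2.   2.8] slot y -33.4 x 0.0 mm z 0.1118 t 10.3
F [-0.3 -0.1 -1.2] slot y -31.0 x -0.4 mm z 0.1111 t 10.7
```

```bash
sed -i 's/raise.*/raise SystemExit(0 if f[2]<3 and np.hypot(*f[:2])<7 else 1)/' ck.py
python3 -m jog '[0,0,0.01,0,0,0,1,0,0,0.016,0,0,0,1,0,0,0.016,0,0,0,1]' >/dev/null; python3 ck.py
```

```text
F [ 0.3  0.6 -1.5] slot y -31.4 x -0.1 mm z 0.1096 t 11.1
```

Free by 2 mm below the floor, so the tip is in the socket. I'll lower it to the bottom in guarded steps.

```bash
python3 -m jog '[0,0,0.02,0,0,0,1,0,0,0.04,0,0,0,1,0,0,0.04,0,0,0,1]' >/dev/null; python3 ck.py && python3 -m jog '[0,0,0.02,0,0,0,1,0,0,0.04,0,0,0,1,0,0,0.04,0,0,0,1]' >/dev/null && python3 ck.py && python3 -m jog '[0,0,0.01,0,0,0,1,0,0,0.025,0,0,0,1,0,0,0.025,0,0,0,1]' >/dev/null && python3 ck.py
```

```text
F [ 0.4  1.2 -1.4] slot y -31.4 x -0.1 mm z 0.1048 t 11.4
F [ 0.4  1.9 -1.7] slot y -31.4 x -0.1 mm z 0.1000 t 11.8
F [-0.2  2.5 -0.6] slot y -31.4 x 0.0 mm z 0.0972 t 12.2
```

```bash
python3 -m jog '[0,0,0.006,0,0,0,1,0,0,0.006,0,0,0,1]' >/dev/null; python3 ck.py && python3 -m jog '[0.0015,0.021,0,0,0,0,1,0.003,0.042,0,0,0,0,1]' >/dev/null && python3 ck.py && python3 -m jog '[0.0031,0.0415,0,0,0,0,1,0.0062,0.083,0,0,0,0,1,0.0062,0.083,0,0,0,0,1]' >/dev/null && python3 ck.py
```

```text
F [ 0.3  2.7 -0.2] slot y -31.5 x 0.1 mm z 0.0966 t 12.6
F [-0.1 -3.7 -1. ] slot y -27.1 x -0.1 mm z 0.0965 t 12.8
F [-0.6 -2.6 -0.6] slot y -16.2 x -0.0 mm z 0.0965 t 13.2
```

```bash
python3 -m jog '[0.003,0.04,0,0,0,0,1,0.006,0.083,0,0,0,0,1,0.009,0.125,0,0,0,0,1,0.0124,0.166,0,0,0,0,1,0.0124,0.166,0,0,0,0,1]' >/dev/null && python3 ck.py && python3 -m jog '[0.003,0.04,0,0,0,0,1,0.006,0.083,0,0,0,0,1,0.009,0.125,0,0,0,0,1,0.0124,0.166,0,0,0,0,1,0.0124,0.166,0,0,0,0,1]' >/dev/null && python3 ck.py && python3 -m jog '[0.0015,0.02,0,0,0,0,1,0.003,0.042,0,0,0,0,1,0.003,0.042,0,0,0,0,1]' >/dev/null && python3 ck.py
```

```text
F [ 0.  -1.  -1.2] slot y 4.3 x 0.0 mm z 0.0965 t 13.8
F [-0.2 -0.8 -1.3] slot y 24.2 x 0.0 mm z 0.0965 t 14.4
F [-0.7 -3.3 -1.1] slot y 28.6 x 0.1 mm z 0.0965 t 14.8
```

Now 1 mm steps toward the stop, each guarded.

```bash
python3 -m jog '[0.0015,0.02,0,0,0,0,1,0.003,0.04,0,0,0,0,1,0.003,0.04,0,0,0,0,1]' >/dev/null && python3 ck.py && python3 -m jog '[0.0006,0.0083,0,0,0,0,1,0.0006,0.0083,0,0,0,0,1]' >/dev/null && python3 ck.py && python3 -m jog '[0.0006,0.0083,0,0,0,0,1,0.0006,0.0083,0,0,0,0,1]' >/dev/null && python3 ck.py && python3 -m jog '[0.0003,0.005,0,0,0,0,1,0.0003,0.005,0,0,0,0,1]' >/dev/null && python3 ck.py&& python3 -m jog '[0.0003,0.005,0,0,0,0,1,0.0003,0.005,0,0,0,0,1]' >/dev/null && python3 ck.py
```

```text
F [ 0.2 -2.8 -1. ] slot y 33.6 x 0.0 mm z 0.0965 t 15.2
F [-0.4 -3.4 -1.1] slot y 34.3 x 0.1 mm z 0.0965 t 15.6
F [-0.3 -3.2 -1.5] slot y 35.3 x 0.1 mm z 0.0965 t 15.8
F [ 0.  -4.8 -1.2] slot y 35.9 x 0.1 mm z 0.0965 t 16.1
F [-0.6 -5.8 -1.3] slot y 36.1 x 0.1 mm z 0.0966 t 16.4
```

```bash
python3 -m jog '[0.0002,0.0035,0,0,0,0,1,0.0002,0.0035,0,0,0,0,1]' >/dev/null ; python3 ck.py; python3 -m jog '[0.0002,0.003,0,0,0,0,1,0.0002,0.003,0,0,0,0,1]' >/dev/null ; python3 ck.py
```

```text
F [-0.5 -7.2 -1.2] slot y 36.2 x 0.1 mm z 0.0966 t 16.8
F [-0.5 -8.9 -0.9] slot y 36.3 x 0.1 mm z 0.0966 t 17.1
```

The load rises to 8.9 N with no further motion at 36.3 mm, so the bolt is at its stop (35 plus the 1.25 clearance). I'll relieve the side load, settle the pin and release.

```bash
python3 -m jog '[-0.0007,-0.01,0,0,0,0,1,-0.0007,-0.01,0,0,0,0,1]' >/dev/null ; python3 ck.py; python3 -m jog '[0,0,0.005,0,0,0,1,0,0,0.005,0,0,0,1]' >/dev/null ; python3 ck.py
```

```text
F [-0.5 -4.9 -1.4] slot y 35.9 x 0.1 mm z 0.0966 t 17.4
F [-0.8 -5.   0.3] slot y 36.0 x 0.2 mm z 0.0962 t 17.6
```

```bash
python3 -m jog '[-0.0007,-0.009,0.002,0,0,0,1,-0.0007,-0.009,0.002,0,0,0,1]' >/dev/null ; python3 ck.py
```

```text
F [ 0.7 -0.9 -0.4] slot y 35.6 x 0.2 mm z 0.0957 t 17.9
```

```bash
python3 -m jog '[0,0,0,0,0,0,0.3,0,0,0,0,0,0,0,0,0,0,0,0,0,-0.5,0,0,0,0,0,0,-1,0,0,0,0,0,0,-1,0,0,0,0,0,0,-1,0,0,0,0,0,0,-1,0,0,0,0,0,0,-1,0,0,0,0,0,0,-1]' 20; python3 -m jog '[0,0,-0.2,0,0,0,-1,0,0,-0.5,0,0,0,-1,0,0,-0.9,0,0,0,-1,0,0,-0.9,0,0,0,-1,0,0,-0.9,0,0,0,-1]'
python3 - <<'E'
from h import *
p=grab_frame('wrist');C=np.array([.506,-.0385])
for y in (.035,): print(proj(p,[*(C+y*np.array([.026,.9997])),.06]))
u,v=map(int,proj(p,[.507,-.0035,.06]))
A=p['color'].copy()
e=[proj(p,[*(C+.035*np.array([.026,.9997])+.011*np.array([np.cos(k),np.sin(k)])),.060]) for k in np.linspace(0,6.28,30)]
B=cv2.resize(A[max(0,v-80):v+80,u-105:u+105],None,fx=3.5,fy=3.5,interpolation=2)
e=((np.array(e)-[u-105,max(0,v-80)]+.5)*3.5).astype(int);cv2.polylines(B,[e],True,(255,0,0),1)
cv2.imwrite('pics/w6.png',B[:,:,::-1])
E
```

```text
t: 18.85
position: [0.507, -0.0035, 0.0957]
tcp_rot: [0.05, 0.999, 0.0, -0.0]
force: [1.0, -0.0, 0.6]
finger_gap: 0.0856
grip_force: 0.0
t: 19.35
position: [0.5075, -0.0035, 0.2049]
tcp_rot: [0.05, 0.999, 0.0, 0.001]
force: [0.6, 0.7, -0.6]
finger_gap: 0.0852
grip_force: 0.0
[np.float64(320.6090232272314), np.float64(180.9340159812802)]
```

View pics/w6.png

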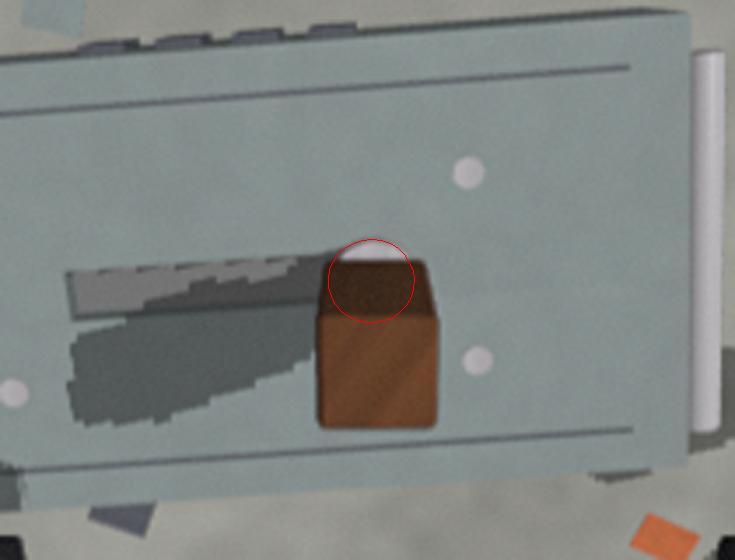

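The pin stands upright at (372,280), and its collar lies on the predicted circle: 5 mm above the cover at the drawn end. The arm is clear.

```bash
python3 -c "
from workcell import finish_job; print(finish_job())"
```

```text
the job is handed in; nothing more can be done
None
```

I found the socket by feel, drew the bolt to its hinge-end stop at no more than about 9 N, left the pin standing in its socket, and handed the job in at about 19.5 s; no verdict came back.

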